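# Load a refill cartridge under the dispenser's spring flap

## Task

Load the grey refill cartridge into the red fastener dispenser: press the dispenser's paddle down with one fingertip to hold the spring flap up clear of the mouth, and with the other fingertip push the cartridge along its tray under the raised flap until it slides down the ramp inside. Then let the flap close. Do not pick the cartridge up or ram it against the flap, and leave the other things on the board where they are.

Things in the scene. Friction and masses are not known exactly. Their poses are not given: they have to be found in the camera images.
- dispenser: Red plastic fastener dispenser fixed to the board, 245 long (x) x 91 wide (y) x 106 mm high. Origin on the board straight below the middle of the mouth; x runs level into the mouth, the way the cartridge is pushed; y to the left, z up. Beside the mouth a mechanism block fills x 2 to 110, y -62 to -21 mm, up to 100 mm above the board. A clear roof lies over the ramp from x 0 on, 30 to 33 mm above the tray.
- mouth (a point): Middle of the tray's top at the mouth, 70 mm above the board at the dispenser's x 0, y 0; same axes. The level tray runs from x -135 mm to here. It is a channel 42 mm wide (y -21 to 21) between rails 4 mm thick and 7 mm high.
- ramp_foot (a point): Foot of the slick ramp inside, at the end wall (x 106 mm, 15 mm above the board). The ramp falls away at 27 degrees from x 1 mm. A cartridge whose middle has passed x 1 mm tips onto it and slides down by itself to the end wall.
- flap (a joint): Angle in rad of the spring-closed aluminium flap, which is one rigid piece with the paddle and its shaft: 0 closed, stop at 1.0. Pressing the paddle DOWN swings the flap up in the plane of the mouth (x -4 to -1 mm); pushing it along x does not open it. It shuts when let go. Spring torque 0.06 N m closed to 0.16 open: 2 to 8 N on the paddle. At 0.85 its top is 78 mm above the tray.
- flap_corner (a point): Lower right corner of the flap, which is its lowest point when open; moves with it. Closed, the flap hangs across the mouth, y -22 to 22 mm, from 2 to 26 mm above the tray. Height of the corner above the tray: 22 mm at 0.68 rad, 25 at 0.75, 29 at 0.85, 32 at 0.95. The cartridge is 24 mm high.
- shaft (a point): On the axis of the flap's shaft, an 8 mm bar along the dispenser's x from -134 mm to the mouth, at y -45 mm, 100 mm above the board (30 mm above the tray). This point is at x -66 mm. Fingers pass on either side of it.
- paddle_mid (a point): Middle of the paddle's top, moving with it. A flat plate 3 mm thick right (-y) of the tray, x -122 to -10 mm (a fingertip can slide along it), reaching 6 to 56 mm out from the shaft. It slopes UP outwards by 0.25 rad closed, DOWN by a-0.25 at angle a. At 0.85 rad its top 27 mm from the shaft is 12 mm above the tray, so a second fingertip at that height, 60 to 95 mm to the left, meets the cartridge.
- bearing_top (a point): Top of the red shaft bearing at the tray's outer end: x -135 to -128 mm, y -51 to -25 mm, top 106 mm above the board.
- cartridge: Grey plastic refill cartridge, a block 64 long (x) x 36 wide (y) x 24 mm high, about 90 g, lying loose on the tray, its length along the tray, a row of steel screw heads along its top. Origin at the middle of its underside; x along its length towards the mouth, z up. It starts with its front 10 to 26 mm short of the mouth.
- crank_bolt: Chrome bike crank bolt standing on its flanged head, 22 mm across, 24 mm high; a bystander. Origin at the middle of its underside.
- socket_ring: Steel collar, 28 mm across, 22 mm high; a bystander. Origin at the middle of its underside.
- washer_tub: Small steel bowl, 60 mm across, 30 mm high; a bystander. Origin at the middle of its underside.
- pipe_wrench: Steel pipe wrench lying flat, 255 mm long, 20 mm high; a bystander. Origin at the middle of its underside.
- electrical_box: Open grey electrical box, 100 x 100 x 45 mm; a bystander. Origin at the middle of its underside.
- green_bin: Green plastic parts bin, 150 x 110 x 75 mm; a bystander. Origin at the middle of its underside.
- oil_can: Upright can, 52 mm across, 110 mm high; a bystander. Origin at the middle of its underside.
- tape_measure: Black tape measure, 65 x 35 x 60 mm; a bystander. Origin at the middle of its underside.
Mind the look-alikes: they are no part of the job. What is shaped like the cartridge but pink or purple is not meant.

How it is judged (in metres and radians):
On the way, in this order (a step that is already met when the one before it is completed fails the run):
1. the paddle is pressed and the flap held up (at least 0.72 rad) while the cartridge still waits on the tray in front of the mouth (value of joint flap above 0.72 rad and x of cartridge in the frame of dispenser below -0.034 m and z of cartridge in the frame of dispenser above 0.065 m), for 0.2 s.
2. the cartridge is pushed along the tray under the held-up flap: its middle within 20 mm of the mouth, its front already under the flap, the flap at least 0.7 rad open (value of joint flap above 0.7 rad and x of cartridge in the frame of dispenser between -0.02 and 0.03 m and z of cartridge in the frame of dispenser above 0.05 m), for 0.1 s.
At the end, for the whole second after the job is handed in: The cartridge lies at rest down the ramp inside the dispenser (its middle 45 to 100 mm past the mouth and its underside's middle less than 55 mm above the board) and the flap is closed again (under 0.08 rad) (x of cartridge in the frame of dispenser between 0.045 and 0.1 m and y of cartridge in the frame of dispenser between -0.02 and 0.02 m and z of cartridge in the frame of dispenser below 0.055 m and linear speed of cartridge below 0.02 m/s and value of joint flap below 0.08 rad); the robot touches nothing.
It fails at once if the cartridge is lifted more than 12 mm off the tray (z of cartridge in the frame of dispenser above 0.082 m).
It fails at once if the cartridge is tipped over (more than 45 degrees) (angle between cartridge's own z axis and vertical above 0.785 rad).
It fails at once if the cartridge is rammed against the flap, or the flap pressed on it (over 8 N) (contact force between cartridge and flap above 8 N).
It fails at once if another thing on the board is moved more than 15 mm (distance of any of crank_bolt, socket_ring, washer_tub, pipe_wrench, electrical_box, green_bin, oil_can, tape_measure from where it was at the start of the episode above 0.015 m).
It also fails if it takes over 40 s, if anything falls off the work surface, if the arm or the gripper's body presses on something with over 40 N, if the wrist force passes 120 N, or if a joint passes its speed limit or range.

## Robot

A 6-joint arm with a two-finger parallel gripper is mounted at the origin on the work surface. World frame = base frame: x ahead of the robot, y to its left, z up, the work surface at z = 0. Lengths are in mm, angles in rad, forces in N, time in s.
With the tool pointing down it reaches from about 275 to 750 mm from the base axis. Payload 10.2 kg.
Tool frame: the origin (TCP) lies midway between the tips of the shut fingers; the grasp point (between the pads) lies 19 mm behind it (env.grip_depth is the distance from the TCP to the grasp point, in mm); z points along the fingers, y is the line along which they close (so a half turn about z gives the same grasp; the last joint's range is limited). The gripper opens to 85 mm and grips with 20 to 120 N. Pads are 22 mm wide; open, the fingers measure 114 mm over their backs; the gripper's body (76 mm by 85 mm) begins 54 mm behind the grasp point. The pads swing forward as they close: fully open they stand 13 mm farther back than shut.
Start: joints at [-1.49, 0.313, 1.498, -0, 1.331, -0.223], TCP at [157.04, -500.969, 231.294] pointing down, gripper open.
Joint ranges: [-2.94, 2.94], [-0.97, 2.17], [0.19, 2.56], [-1.23, 4.37], [0.02, 3.11], [-2.88, 2.88]. Speed limits (rad/s): [2.39, 2.39, 3.01, 3.14, 3.14, 3.14].

## Interface

Orientations are given as a unit quaternion [x, y, z, w].
In Python, from plant import env gives the robot as it stands.
- The arm moves only by the tool apply_moves, never from a script. Its argument "rows" is a list that holds one entry, the list of rows, each a list of 4 numbers: the shift along the tool's x, y, z in units of 2.5 cm (1.0 is 2.5 cm), then the turn about the tool's z in units of 0.08 rad (1.0 is 0.08 rad). In form: [[[x, y, z, twist], ...]]. A call has 1 to 10 rows; each row shifts and turns the commanded pose from where the row before left it, along the tool's axes as they then stand; what a row does not reach is not made up. A row lasts 1/10 s, in which the tool goes at most 50 mm and 8.59 degrees, less where a joint would pass 70% of its speed; a pose out of reach is approached as far as the arm can. A call with a number of a shift or a turn outside -1 to 1 is refused whole. A call with a gripper value outside its range is refused whole. "gripper" is the opening, from 0 (shut) to 1 (fully open), set as the call begins (left out, the last holds). The fingers move at their own pace and stop on an object; "force" is the grip in N (left out, the last holds). Time passes only in rows, so rows that do not move let the fingers close. It gives the time, the measured TCP pose, the force, the opening and the grip force at its end, in the units of the state.
- env.read_state(): the state, without advancing time (a new reading comes with each control period).
- env.read_camera(name): name is "scene" or "side" or "wrist"; returns a dict with "image" (420x560x3 uint8, red, green, blue), "mtx" (3x3 intrinsics, pixels), "world_from_camera" (4x4, takes a point from camera to world coordinates). Camera axes: x right, y up, looking along -z (the intrinsics and any distortion apply to the point x, -y, -z); pixel columns grow to the right and rows downward; lengths in mm; the calibration is good to about 2 mm. The wrist camera is an equidistant fisheye: a pixel r from the principal point sees the ray r / f radians off the axis. A picture is of the moment at which its call begins. There is no depth.
- env.close_job(): hands the job in; it is judged then, once.
Trained networks look in a picture, given as the dict that the camera call returned (one of the last four; its "shot" number tells which), for a name from the list of things; names that differ only in an ending like _2 or _b are one class to them, and where a whole thing is asked for, a point or a joint stands for the part that bears it (a point fixed in the world has none). Each returns a list of dicts, best first, with "score" (0 to 1); they miss things now and then, are a little off and sometimes report something else, mostly with a low value. They report only what shows in the picture. A call takes as long as a camera call. They do not tell look-alikes from the thing itself.
- env.look_for(target, picture): "box" ([left, top, right, bottom] in pixels, round what is visible of it).
The state is a dict: "time": time; "q": joint angles; "qd": joint speeds; "joint_efforts": joint torques, N m; "ee_pos": TCP position; "eef_rot": TCP orientation; "ft_force": force on the tool from outside, world axes, zero at the start; "ft_torque": the same for the moment, N m; "opening": finger opening in mm; "grip_force": force on a finger pad.
Only numpy, scipy, OpenCV 4.12 (cv2) and the standard library are available. Lean on these libraries where they do the work, as an engineer would, in place of code of your own. Each camera call takes 0.05 s, during which the arm holds its last target. There are 200 camera calls.

## Working session

There is one attempt and no reset: what is moved stays moved. The work goes in short steps, Python scripts to look and compute and a tool call to move; the robot and the scene stay as the last step left them, time stands still between calls to the robot, and variables do not carry over. Pictures are saved under pics/ and viewed, at most 10 in all, crops included, and the job is handed in when it is done.

Besides the shell and the picture viewer there is one more tool, called as name(argument=value, ...) on one line, values as JSON. apply_moves: Moves the arm, as the interface text tells. Shifts and turns lie within -1 to 1; 1 stands for 2.5 cm of shift or 0.08 rad of turn. Its arguments: {"type":"object","properties":{"rows":{"type":"array","items":{"type":"array","items":{"type":"array","items":{"type":"number","minimum":-1,"maximum":1}}}},"gripper":{"type":"number"},"force":{"type":"number"}},"required":["rows"]}

```bash
mkdir -p pics; ls
cat > h.py <<'E'
import numpy as np, cv2
from plant import env
def ray(p,u,v):
    K=np.array(p["mtx"]);T=np.array(p["world_from_camera"])
    d=np.array([(u-K[0,2])/K[0,0],-(v-K[1,2])/K[1,1],-1.]);d=T[:3,:3]@d
    return T[:3,3],d
def atz(p,u,v,z):
    o,d=ray(p,u,v);return o+d*(z-o[2])/d[2]
def proj(p,X):
    K=np.array(p["mtx"]);T=np.array(p["world_from_camera"])
    c=(np.atleast_2d(X)-T[:3,3])@T[:3,:3];
    return np.c_[K[0,0]*c[:,0]/-c[:,2]+K[0,2],-K[1,1]*c[:,1]/-c[:,2]+K[1,2]]
def save(n,im): cv2.imwrite(f"pics/{n}.png",np.ascontiguousarray(im[...,::-1]))
E
python3 - <<'E'
from h import *
ims=[]
for n in("scene","side"):
    p=env.read_camera(n);save(n+"0",p["image"])
    T=np.array(p["world_from_camera"]);print(n,T[:3,3].round(),(-T[:3,2]).round(2),np.array(p["mtx"])[0])
    for t in("dispenser","cartridge","paddle_mid","flap","bearing_top"):
        print(t,[(np.round(d["box"]).tolist(),round(d["score"],2)) for d in env.look_for(t,p)[:4]])
E
```

```text
pics
scene [1221.   69. 1186.] [-0.55 -0.07 -0.83] [528.88217067   0.         280.41869682]
dispenser [([231.0, 200.0, 292.0, 310.0], 0.63)]
cartridge [([267.0, 222.0, 280.0, 251.0], 0.93), ([208.0, 270.0, 225.0, 293.0], 0.91), ([281.0, 187.0, 307.0, 209.0], 0.72), ([324.0, 207.0, 348.0, 230.0], 0.57)]
paddle_mid [([232.0, 207.0, 262.0, 252.0], 0.88)]
flap [([231.0, 207.0, 259.0, 251.0], 0.87)]
bearing_top [([230.0, 206.0, 293.0, 311.0], 0.85), ([303.0, 245.0, 311.0, 263.0], 0.67), ([370.0, 156.0, 418.0, 197.0], 0.64)]
side [  23.  662. 1113.] [ 0.37 -0.5  -0.78] [431.5851983    0.         282.25130541]
dispenser [([228.0, 170.0, 308.0, 226.0], 0.89)]
cartridge [([262.0, 251.0, 286.0, 273.0], 0.66), ([304.0, 234.0, 320.0, 256.0], 0.58), ([259.0, 190.0, 284.0, 208.0], 0.57), ([262.0, 171.0, 276.0, 182.0], 0.45)]
paddle_mid [([256.0, 166.0, 308.0, 200.0], 0.59)]
flap [([258.0, 171.0, 308.0, 200.0], 0.78), ([280.0, 231.0, 288.0, 243.0], 0.21)]
bearing_top [([226.0, 168.0, 311.0, 226.0], 0.91), ([257.0, 168.0, 308.0, 200.0], 0.52)]
```

Run:
```python
import cv2
a=cv2.imread("pics/scene0.png")[140:340,180:440];b=cv2.imread("pics/side0.png")[140:340,180:440]
cv2.imwrite("pics/a.png",cv2.resize(a,None,fx=3,fy=3,interpolation=2));cv2.imwrite("pics/b.png",cv2.resize(b,None,fx=3,fy=3,interpolation=2))
```

```text
(no output)
```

View pics/a.png

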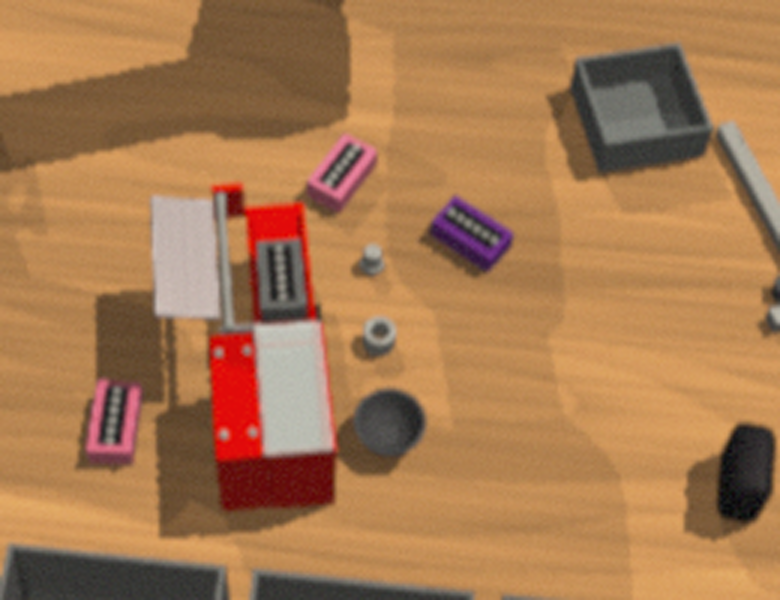

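View pics/b.png

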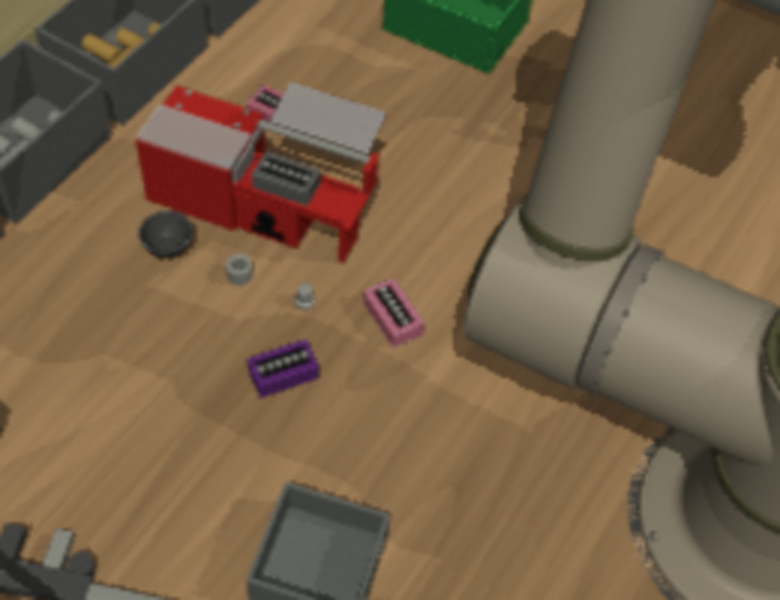

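The scene crop shows four cartridge-like blocks, given here in full-image pixels: grey on the tray at (274,233), pinks at (294,197) and (217,281), purple at (337,218). I choose the grey one on the tray; the crop confirms its colour. The mouth direction points down in the image, roughly world +x. Next I fit the dispenser pose from its corners.

Run:
```python
from h import *
from scipy.optimize import least_squares
from scipy.spatial.transform import Rotation as R
ps={n:env.read_camera(n) for n in("scene","side")}
A=[("scene",(211,337),(2,-62,100)),("scene",(218,459),(110,-62,100)),("scene",(247,207),(-135,-25,77)),("scene",(304,204),(-135,25,77)),("scene",(213,186),(-135,-51,106)),("scene",(242,184),(-135,-25,106)),
("side",(175,88),(110,-62,100)),("side",(378,153),(-135,-25,106)),("scene",(255,338),(2,-21,100))]
def w(q,X):
    c,s=np.cos(q[2]),np.sin(q[2]);X=np.atleast_2d(X).astype(float)
    return np.c_[q[0]+c*X[:,0]-s*X[:,1],q[1]+s*X[:,0]+c*X[:,1],X[:,2]]
def f(q): return np.concatenate([(proj(ps[n],w(q,X))[0]-(180+u[0]/3,140+u[1]/3)) for n,u,X in A])
p0=atz(ps["scene"],274,246,70)
r=least_squares(f,[p0[0],p0[1],0],loss="soft_l1",x_scale=[10,10,.1]);q=r.x
print("disp",q,f(q).reshape(-1,2).round(1).tolist())
np.save("q.npy",q)
c,s=np.cos(q[2]),np.sin(q[2])
def back(P): d=P[:2]-q[:2];return np.array([c*d[0]+s*d[1],-s*d[0]+c*d[1]]).round(1)
# cartridge top z=94 corners in scene crop
for u in[(257,242),(303,241),(304,306),(259,308)]: print("cart",back(atz(ps["scene"],180+u[0]/3,140+u[1]/3,94)))
s_=env.read_state();Rm=R.from_quat(s_["eef_rot"]).as_matrix();print(Rm.round(3),s_["ee_pos"],s_["opening"],s_["time"],s_["q"])
for o in((373,255),(380,335),(390,425),(343,175),(115,422)):print("by",back(atz(ps["scene"],180+o[0]/3,140+o[1]/3,15)))
im=[]
for n in ps:
    p=ps[n];g=cv2.resize(p["image"][140:340,180:440],None,fx=2,fy=3) if 0 else cv2.resize(p["image"][185:320,215:320],None,fx=3.5,fy=3.5)if n=="scene" else cv2.resize(p["image"][155:290,215:320],None,fx=3.5,fy=3.5)
    oy=185 if n=="scene" else 155
    for X in[(-135,-21,70),(-135,21,70),(0,-21,70),(0,21,70),(0,-21,103),(0,21,103),(110,21,103),(110,-62,100),(2,-62,100),(-135,-45,100),(0,-45,100),(-122,-45-54,113.5),(-10,-99,113.5)]:
        u=(proj(p,w(q,X))[0]+.5-(215,oy))*3.5;cv2.circle(g,tuple(int(v) for v in u),2,(0,255,255),-1)
    im.append(g)
save("fit",np.hstack(im))
```

```text
disp [ 6.15489150e+02 -1.51317717e+01  2.00958568e-01] [[-0.8, -0.2], [-0.3, 1.4], [-0.8, -1.0], [-0.1, -1.6], [-0.4, 0.3], [0.4, 0.1], [-1.1, -1.3], [-4.0, 6.3], [2.0, -2.0]]
cart [-85.3 -17.7]
cart [-82.8  19.8]
cart [-21.8  15. ]
cart [-23.3 -20.7]
[[ 0.954  0.299  0.   ]
 [ 0.299 -0.954 -0.   ]
 [-0.     0.    -1.   ]] [ 157.04353387 -500.98287194  231.30317755] 85.62663405245848 0.7 [-1.49039723e+00  3.12901542e-01  1.49767402e+00  4.22779102e-06
  1.33098179e+00 -2.23365680e-01]
by [-112.8   83.3]
by [-33.4  80. ]
by [50.2 78.2]
by [-199.5   66.2]
by [  26.7 -144.4]
```

View pics/fit.png

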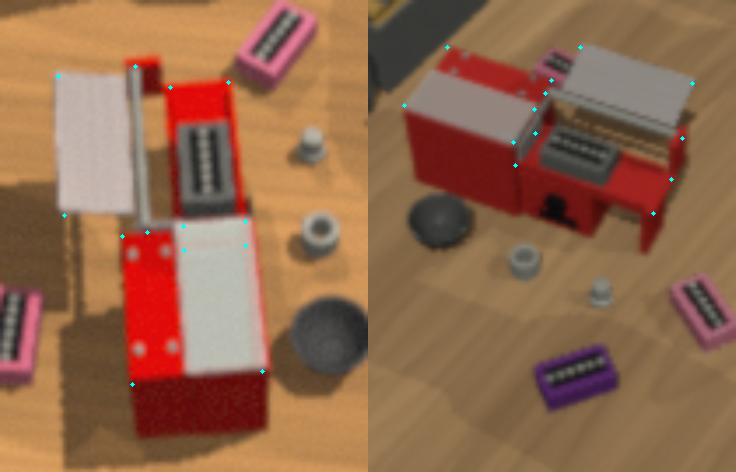

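The fit dots lie on the tray, block and shaft to within about 2 px, at dispenser ≈ (615,-15), yaw 0.20. The grey cartridge spans x -84 to -22 in the dispenser frame, within the stated range. Moving to hover.

apply_moves(rows=[[[0,0,0,1],[0,0,0,0.29],[1,-0.78,0,0],[1,-0.78,0,0],[1,-0.78,0,0],[1,-0.78,0,0],[1,-0.78,0,0],[1,-0.78,0,0],[1,-0.78,0,0],[1,-0.78,0,0]]], gripper=0.75)

```text
time: 1.7
ee_pos: [322.6, -307.2, 231.4]
eef_rot: [0.995, 0.101, 0.0, 0.0]
ft_force: [-0.8, -0.1, 0.4]
opening: 63.8
grip_force: 0.0
```

apply_moves(rows=[[[1,-0.78,0,0],[1,-0.78,0,0],[1,-0.78,0,0],[1,-0.78,0,0],[1,-0.78,0,0],[1,-0.78,0,0],[1,-0.78,0,0],[1,-0.78,0,0],[0,0,0,0],[0,0,0,0]]])

```text
time: 2.7
ee_pos: [486.8, -115.3, 231.1]
eef_rot: [0.995, 0.101, -0.0, 0.0]
ft_force: [-0.8, 0.1, -0.9]
opening: 64.1
grip_force: 0.0
```

Run:
```python
from h import *
p=env.read_camera("wrist");save("w",cv2.resize(p["image"],None,fx=1.4,fy=1.4))
save("w1",p["image"]);np.savez("w.npz",m=p["mtx"],T=p["world_from_camera"])
s=env.read_state();print(np.array(p["mtx"]),np.array(p["world_from_camera"]).round(3),s["ee_pos"],s["eef_rot"],s["opening"],s["ft_force"],s["time"])
```

```text
[[325.1922621    0.         282.64625195]
 [  0.         325.1922621  210.17386023]
 [  0.           0.           1.        ]] [[ 2.00000e-01  9.34000e-01  2.97000e-01  5.62771e+02]
 [-9.80000e-01  1.91000e-01  6.10000e-02 -1.00342e+02]
 [ 0.00000e+00 -3.03000e-01  9.53000e-01  3.74089e+02]
 [ 0.00000e+00  0.00000e+00  0.00000e+00  1.00000e+00]] [ 486.57913708 -115.83754393  231.2427261 ] [ 9.94942979e-01  1.00441240e-01 -1.49372760e-04  5.77836367e-05] 63.937840983692986 [ 0.08215311 -1.23168638  0.46959368] 2.75
```

View pics/w.png

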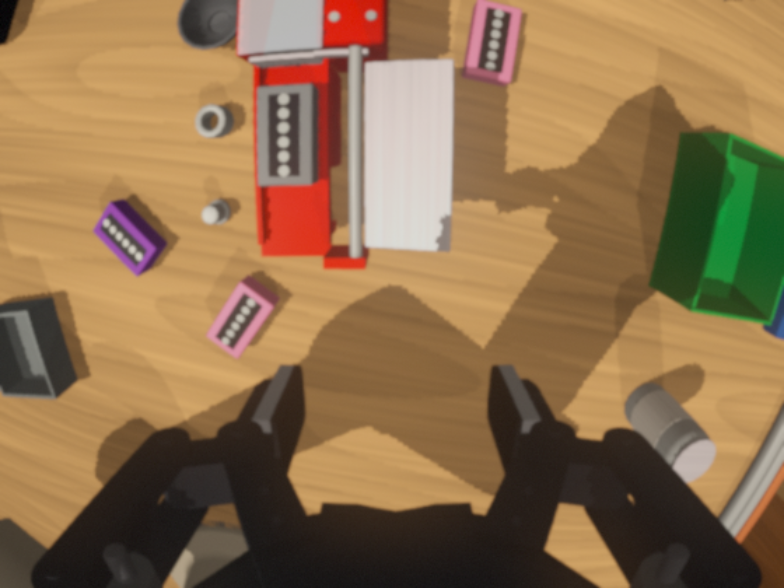

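The wrist view is clear: grey cartridge on the tray at (287,135), paddle at (365–453, 59–250), bearing at (345,258), and nothing stands around the paddle.

```bash
cat >> h.py <<'E'
def fish(K,T,X):
    c=(np.atleast_2d(X)-T[:3,3])@T[:3,:3];v=np.c_[c[:,0],-c[:,1],-c[:,2]]
    r=np.hypot(v[:,0],v[:,1]);th=np.arctan2(r,v[:,2]);k=th/r*K[0,0]
    return np.c_[v[:,0]*k+K[0,2],v[:,1]*k+K[1,2]]
def w(q,X):
    c,s=np.cos(q[2]),np.sin(q[2]);X=np.atleast_2d(X).astype(float)
    return np.c_[q[0]+c*X[:,0]-s*X[:,1],q[1]+s*X[:,0]+c*X[:,1],X[:,2]]
E
python3 - <<'E'
from h import *
from scipy.optimize import least_squares
d=np.load("w.npz");K,T=d["m"],d["T"]
A=[((262,255),(-135,25,77)),((331,254),(-135,-25,77)),((324,268),(-135,-25,106)),((366,267),(-135,-51,106)),((451,250),(-122,-99.3,115)),((365,248),(-122,-50.8,103)),((453,59),(-10,-99.3,115)),((365,62),(-10,-50.8,103))]
X=np.array([a[1] for a in A]);U=np.array([a[0] for a in A])/1.4
f=lambda q:(fish(K,T,w(q,X))-U).ravel()
r=least_squares(f,np.load("q.npy"),loss="soft_l1",x_scale=[10,10,.1]);q=r.x;print(q,f(q).reshape(-1,2).round(1).tolist())
np.save("q2.npy",q)
C=np.array([(258,87),(315,84),(313,184),(258,186)])/1.4
g=lambda m:(fish(K,T,w(q,[(m[0]+32,m[1]+18,94),(m[0]+32,m[1]-18,94),(m[0]-32,m[1]-18,94),(m[0]-32,m[1]+18,94)]))-C).ravel()
m=least_squares(g,[-53,0]).x;print("cart",m,g(m).round(1))
# finger tips: pad inner tip corners seen at (300,368),(490,368) view
print("tcp px",fish(K,T,[486.6,-115.8,231.2]))
t=w(q,[-106,-40,0])[0];e=t[:2]-[486.6,-115.8];print(t,e@[np.cos(.2015),np.sin(.2015)],e@[np.sin(.2015),-np.cos(.2015)])
E
```

```text
[ 6.15109369e+02 -2.09330931e+01  1.91741539e-01] [[-1.7, 1.5], [-0.2, 2.0], [0.2, -0.4], [0.4, 0.5], [-1.9, 0.6], [1.0, -1.6], [-0.3, -0.7], [1.5, -1.0]]
cart [-5.33861814e+01  5.10191679e-02] [-0.5 -0.5 -0.8 -0.9  0.9  0.8  0.4  0.5]
tcp px [[282.35115296 272.06112962]]
[518.67469422 -80.40034018   0.        ] 38.51060188030247 -28.264031333019815
```

apply_moves(rows=[[[0.73,-0.56,0,0.1],[0.73,-0.56,0,0],[0,0,1,0],[0,0,1,0],[0,0,1,0],[0,0,1,0],[0,0,0,0],[0,0,0,0]]])

```text
time: 3.55
ee_pos: [517.2, -81.7, 132.1]
eef_rot: [0.995, 0.096, 0.0, 0.0]
ft_force: [-0.2, -1.0, 0.2]
opening: 64.3
grip_force: 0.0
```

Run:
```python
from h import *
p=env.read_camera("wrist");save("w2",cv2.resize(p["image"],None,fx=1.4,fy=1.4))
np.savez("w2.npz",m=p["mtx"],T=p["world_from_camera"])
s=env.read_state();q=np.load("q2.npy");d=s["ee_pos"][:2]-q[:2];c,n=np.cos(q[2]),np.sin(q[2])
print(s["ee_pos"],s["ft_force"],s["time"],"disp",c*d[0]+n*d[1],-n*d[0]+c*d[1])
```

```text
[517.60104741 -81.70884521 132.70552784] [-0.09689332  0.80044996  1.1026493 ] 3.6 disp -107.30333123086658 -41.079921564464726
```

View pics/w2.png

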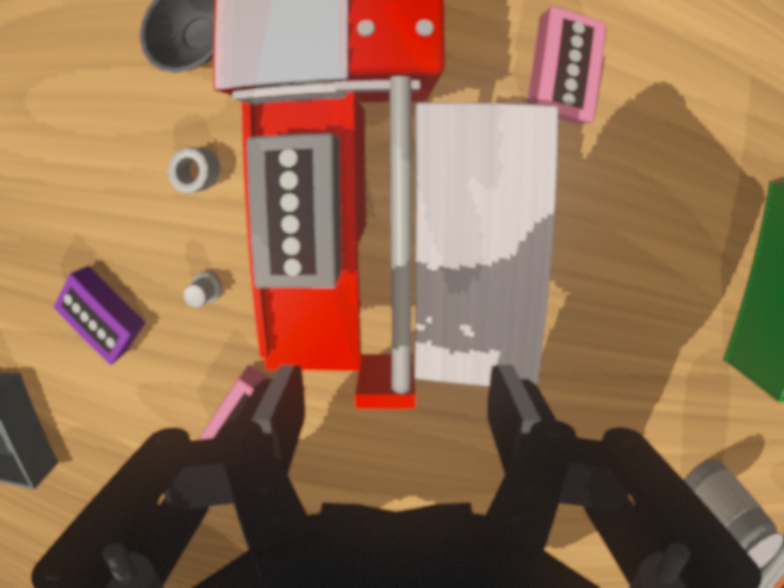

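Run:
```python
from h import *
from scipy.optimize import least_squares
d=np.load("w2.npz");K,T=d["m"],d["T"]
A=[((263,366),(-135,25,77)),((359,369),(-135,-25,77)),((356,408),(-135,-25,106)),((415,408),(-135,-51,106)),((415,378),(-122,-50.8,103)),((557,105),(-10,-99.3,115)),((416,104),(-10,-50.8,103)),((401,393),(-134,-45,104)),((401,78),(0,-45,104))]
X=np.array([a[1] for a in A]);U=np.array([a[0] for a in A])/1.4
f=lambda q:(fish(K,T,w(q,X))-U).ravel()
q0=np.load("q2.npy");print(f(q0).reshape(-1,2).round(1).tolist())
q=least_squares(f,q0,loss="soft_l1",x_scale=[10,10,.1]).x;print(q,f(q).reshape(-1,2).round(1).tolist());np.save("q3.npy",q)
C=np.array([(247,137),(340,134),(339,287),(256,288)])/1.4
g=lambda m:(fish(K,T,w(q,[(m[0]+32,m[1]+18,94),(m[0]+32,m[1]-18,94),(m[0]-32,m[1]-18,94),(m[0]-32,m[1]+18,94)]))-C).ravel()
m=least_squares(g,[-53,0]).x;print("cart",m,g(m).round(1))
s=env.read_state();e=s["ee_pos"][:2]-q[:2];c,n=np.cos(q[2]),np.sin(q[2]);print(c*e[0]+n*e[1],-n*e[0]+c*e[1])
# finger tips' depth: px of inner tip corner, assuming lateral offset 32
x=(490/1.4-K[0,2]);y=(367/1.4-K[1,2]);r=np.hypot(x,y);th=r/K[0,0];v=np.array([x/r*np.sin(th),-y/r*np.sin(th),-np.cos(th)]);v=v*32/v[0];print("tip world",T[:3,:3]@v+T[:3,3],s["ee_pos"])
```

```text
[[0.3, 5.3], [2.0, 4.6], [1.0, -1.2], [1.8, -1.1], [1.6, -0.7], [-0.3, -0.4], [3.1, -2.3], [1.8, 6.6], [2.6, -2.6]]
[ 6.14389512e+02 -1.99572829e+01  1.92506227e-01] [[-0.9, 5.9], [0.6, 5.2], [-0.6, -0.5], [0.1, -0.4], [-0.1, -0.0], [-2.3, 0.3], [1.0, -1.4], [0.2, 7.3], [0.5, -1.8]]
cart [-52.6964632   -1.42896524] [ 1.2  0.  -2.8 -1.3  0.8  0.9  1.1  0.4]
-106.81484462915016 -42.09336355366749
tip world [ 531.3303255  -112.17170381  138.67760663] [517.60104741 -81.70884521 132.70552784]
```

apply_moves(rows=[[[0,-0.08,0.4,0],[0,0,0.4,0],[0,0,0.4,0],[0,0,0.4,0],[0,0,0.4,0],[0,0,0,0],[0,0,0,0]]])

```text
time: 4.3
ee_pos: [516.9, -79.4, 81.3]
eef_rot: [0.995, 0.096, 0.0, 0.0]
ft_force: [-0.4, -3.2, 3.0]
opening: 64.0
grip_force: 2.0
```

Run:
```python
from h import *
p=env.read_camera("wrist");b=env.read_camera("side");np.savez("w3.npz",m=p["mtx"],T=p["world_from_camera"])
save("w3",np.hstack([p["image"][:,100:450],cv2.resize(b["image"][140:260,200:330],(450,420))]))
s=env.read_state();print(s["ee_pos"],s["ft_force"],s["time"])
```

```text
[517.04588394 -79.3371557   81.68609776] [ 0.61508459 -2.8444843   4.14051557] 4.4
```

View pics/w3.png

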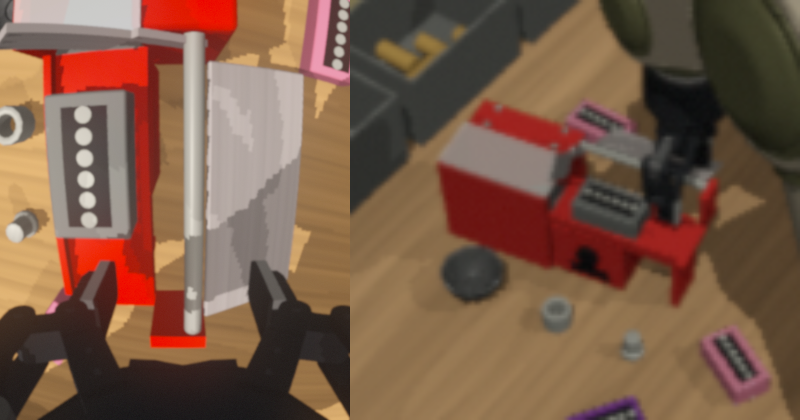

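The paddle is being pressed: force is about 4 N, and the flap is partly up at (70–180, 40). The cartridge has not moved. Next I estimate the angle from the paddle corners.

Run:
```python
from h import *
d=np.load("w3.npz");K,T=d["m"],d["T"];q=np.load("q3.npy")
print("obs outer(402,73) inner(308,62) outer near?(390,277)")
for a in(.5,.6,.65,.7,.75,.8,.85,.9):
    b=a-.25;o=lambda x,r:(x,-45-r*np.cos(b),100-r*np.sin(b)+1)
    print(a,fish(K,T,w(q,[o(-10,56),o(-10,6),(0,-45,104),(-10,0,94)])).round(0).tolist(), "tip z at d27",round(101-27*np.tan(b),1),101-41*np.tan(b))
```

```text
obs outer(402,73) inner(308,62) outer near?(390,277)
0.5 [[418.0, 72.0], [311.0, 60.0], [296.0, 32.0], [183.0, 66.0]] tip z at d27 94.1 90.53098122993751
0.6 [[410.0, 73.0], [310.0, 60.0], [296.0, 32.0], [183.0, 66.0]] tip z at d27 91.1 86.03383171195259
0.65 [[406.0, 73.0], [310.0, 60.0], [296.0, 32.0], [183.0, 66.0]] tip z at d27 89.6 83.66547803173538
0.7 [[401.0, 73.0], [309.0, 60.0], [296.0, 32.0], [183.0, 66.0]] tip z at d27 88.0 81.19474230972028
0.75 [[397.0, 73.0], [309.0, 60.0], [296.0, 32.0], [183.0, 66.0]] tip z at d27 86.2 78.60159791640459
0.8 [[393.0, 74.0], [308.0, 60.0], [296.0, 32.0], [183.0, 66.0]] tip z at d27 84.4 75.86268625518643
0.85 [[388.0, 74.0], [308.0, 60.0], [296.0, 32.0], [183.0, 66.0]] tip z at d27 82.5 72.95039085799061
0.9 [[384.0, 74.0], [307.0, 60.0], [296.0, 32.0], [183.0, 66.0]] tip z at d27 80.5 69.83161963551927
```

Angle ≈ 0.69, matching the geometry. Pressing a little more to about 0.82 and holding.

apply_moves(rows=[[[0,0,0.1,0],[0,0,0.1,0],[0,0,0,0],[0,0,0,0],[0,0,0,0],[0,0,0,0]]])

```text
time: 5.0
ee_pos: [516.9, -79.0, 76.4]
eef_rot: [0.995, 0.096, 0.0, 0.0]
ft_force: [1.5, -2.0, 4.5]
opening: 64.2
grip_force: 2.1
```

Run:
```python
from h import *
p=env.read_camera("wrist");np.savez("w4.npz",m=p["mtx"],T=p["world_from_camera"]);K,T=np.array(p["mtx"]),np.array(p["world_from_camera"]);q=np.load("q3.npy")
s=env.read_state();print(s["ee_pos"],s["ft_force"],s["time"],[d["box"] for d in env.look_for("cartridge",p)[:4]])
g=p["image"].copy()
for a in(.7,.75,.8,.85,.9):
    b=a-.25;u=fish(K,T,w(q,[(-10,-45-56*np.cos(b),101-56*np.sin(b))]))[0];print(a,u.round(1))
save("w4",np.hstack([cv2.resize(g[:,120:460],(476,588)),cv2.resize(g[20:140,340:420],(320,588),interpolation=0)]))
```

```text
[516.91407662 -79.00907728  76.37460302] [ 1.24940306 -1.22007982  3.98402749] 5.05 [[2.0, 205.0, 76.3, 286.2], [399.9, 1.2, 471.4, 86.2], [144.0, 296.1, 163.4, 371.2], [141.8, 90.2, 238.0, 243.4]]
0.7 [405.9  72.4]
0.75 [401.4  72.7]
0.8 [396.8  72.9]
0.85 [392.2  73.1]
0.9 [387.4  73.2]
```

View pics/w4.png

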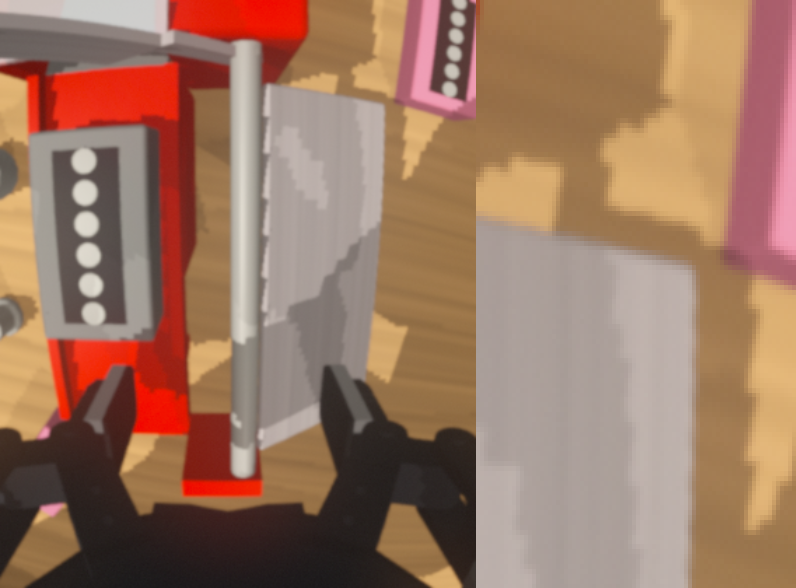

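The paddle corner is at about (394,74), so the flap is ≈0.825 rad and held well up. The cartridge is still waiting on the tray with the fingertip behind it. Pushing now.

apply_moves(rows=[[[0.2,0,0,0],[0.2,0,0,0],[0.2,0,0,0],[0.3,0,0,0],[0.3,0,0,0],[0.3,0,0,0],[0.3,0,0,0],[0.3,0,0,0],[0.2,0,0,0],[0,0,0,0]]])

```text
time: 6.1
ee_pos: [574.1, -67.8, 76.3]
eef_rot: [0.995, 0.096, 0.001, 0.0]
ft_force: [1.6, -1.4, 4.2]
opening: 64.2
grip_force: 2.1
```

Run:
```python
from h import *
p=env.read_camera("wrist")
save("w5",p["image"])
q=np.load("q3.npy")
s=env.read_state();e=s["ee_pos"][:2]-q[:2];c,n=np.cos(q[2]),np.sin(q[2]);print(c*e[0]+n*e[1],-n*e[0]+c*e[1],s["ee_pos"],s["ft_force"],s["time"])
```

```text
-48.913309009895045 -39.3076215871694 [573.90004937 -67.89687347  76.41863945] [ 2.3860416  -1.71111832  2.91732976] 6.15
```

View pics/w5.png

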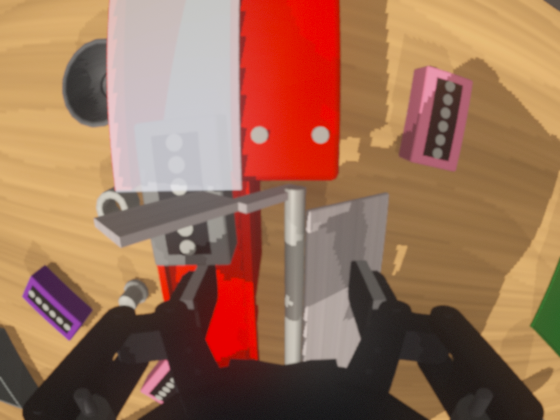

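The cartridge is halfway under the raised flap (about (190,215)), visible through the clear roof. A little further should tip it.

apply_moves(rows=[[[0.3,0,0,0],[0.3,0,0,0],[0,0,0,0],[0,0,0,0],[0,0,0,0],[0,0,0,0]]])

```text
time: 6.75
ee_pos: [588.0, -65.1, 76.4]
eef_rot: [0.995, 0.096, 0.0, 0.0]
ft_force: [1.5, -2.3, 3.0]
opening: 64.0
grip_force: 2.1
```

Run:
```python
from h import *
p=env.read_camera("wrist")
save("w6",p["image"][:,:400])
s=env.read_state();print(s["ee_pos"],s["ft_force"],s["time"])
```

```text
[588.03282539 -65.15046796  76.43993274] [ 2.24378804 -1.7129324   3.85961599] 6.8
```

View pics/w6.png

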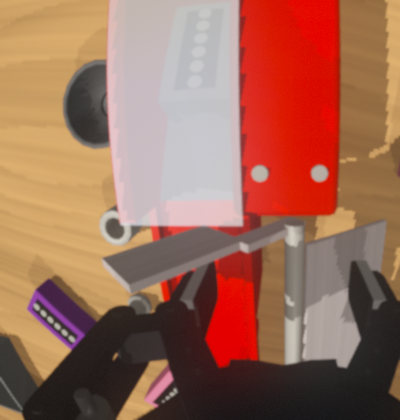

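The cartridge has slid down the ramp (about (195,50) through the roof). Backing off, then rising to let the flap close.

apply_moves(rows=[[[-1,0,0,0],[-1,0,0,0],[0,0,-0.4,0],[0,0,-0.4,0],[0,0,-0.5,0],[0,0,-1,0],[0,0,-1,0],[0,0,-1,0],[0,0,-1,0],[0,0,0,0]]])

```text
time: 7.8
ee_pos: [540.5, -74.6, 212.6]
eef_rot: [0.995, 0.096, 0.003, 0.001]
ft_force: [0.6, -0.1, 0.1]
opening: 64.1
grip_force: 0.0
```

apply_moves(rows=[[[0,0,0,0],[0,0,0,0],[0,0,0,0]]])

```text
time: 8.1
ee_pos: [538.6, -74.4, 207.9]
eef_rot: [0.995, 0.096, -0.001, -0.0]
ft_force: [0.4, 0.8, -0.5]
opening: 64.0
grip_force: 0.0
```

Run:
```python
from h import *
p=env.read_camera("wrist")
save("w7",p["image"])
s=env.read_state();print(s["ee_pos"],s["ft_force"],s["time"])
```

```text
[538.65800619 -74.49360367 207.9988936 ] [-0.21530958 -0.66058038 -0.83080027] 8.15
```

View pics/w7.png

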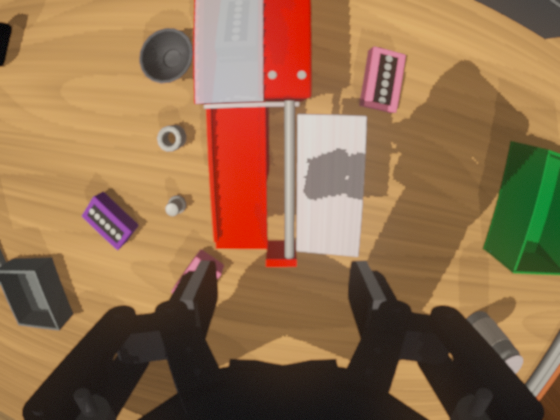

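The flap is closed (bar at (250,103), paddle back up), the cartridge is inside at (236,20), and the tray is empty. The neighbouring things are in place and the gripper is clear. Handing in.

```bash
python3 -c "
from plant import env
print(env.close_job())"
```

```text
the job is handed in; nothing more can be done
None
```

I pushed the grey cartridge under the held-up flap and down the ramp. The last picture shows it inside, the flap closed, the neighbouring things in place and the gripper clear. I handed the job in at about 8 s; it returned no verdict.

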